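# Seat an axle in the saddle jig with its jog stick

### The arm

A 6-joint arm with a two-finger parallel gripper is mounted at the origin on a cart in front of the work surface, level with it; the furniture and walls round the work are solid. World frame = base frame: x ahead of the robot, y to its left, z up, the work surface at z = 0. Lengths are in m, angles in rad, forces in N, time in s.
With the tool pointing down it reaches from about 0.25 to 0.775 m from the base axis. Payload 4 kg.
Tool frame: the origin (TCP) lies midway between the tips of the shut fingers; the grasp point (between the pads) lies 19 mm behind it; z points along the fingers, y is the line along which they close (so a half turn about z gives the same grasp; the last joint's range is limited). The gripper opens to 94 mm and grips with 3 to 60 N. Pads are 16 mm wide; open, the fingers measure 119 mm over their backs; the gripper's body (75 mm by 177 mm) begins 78 mm behind the grasp point.
Start: joints at [-1.337, 0.087, 1.371, -0, 1.684, -0.103], TCP at [0.182, -0.519, 0.171] pointing down, gripper open.
Joint ranges: [-3.1, 3.1], [-0.76, 2.03], [0.27, 2.55], [-1.08, 4.22], [0.17, 2.65], [-2.57, 2.57]. Speed limits (rad/s): [2.79, 2.79, 3.14, 3.14, 3.14, 3.14].

### API

Orientations are given as [roll, pitch, yaw] about the fixed x, y, z axes, in that order (R = Rz(yaw) Ry(pitch) Rx(roll)).
In Python, from bench import robot gives the robot as it stands.
- The arm moves only by the tool servo_tool, never from a script. Its argument "moves" is a list of rows, each a list of 5 numbers: the shift along the tool's x, y, z in units of 25 mm (1.0 is 25 mm), then the turn about the tool's z in units of 6 degrees (1.0 is 6 degrees), then the closure, from 0 (fully open) to 1 (shut). In form: [[dx, dy, dz, yaw, gripper], ...]. A call has 1 to 10 rows; each row is the pose to reach, as a shift and turn from the pose commanded when the call began, along the tool's axes at that moment; what a row does not reach only later rows make up. A row lasts 1/12 s, in which the tool goes at most 41.7 mm and 7.16 degrees, less where a joint would pass 70% of its speed; a pose out of reach is approached as far as the arm can. A call with a gripper value outside its range is refused whole. The fingers move at their own pace and stop on an object; the grip force is fixed at half the most. Time passes only in rows, so rows that repeat a pose let the fingers close. It gives the time, the measured TCP pose, the force, the opening and the grip force at its end, in the units of the state.
- robot.get_obs(): the state, without advancing time (a new reading comes with each control period).
- robot.snapshot(name): name is "scene" or "top"; returns a dict with "image" (480x640x3 uint8, blue, green, red), "fx", "fy", "cx", "cy" (pixels), "eye" and "orientation" of the camera in the world. Camera axes: x right, y down, z forward; pixel columns grow to the right and rows downward; lengths in m; the calibration is good to about 2 mm. A picture is of the moment at which its call begins. There is no depth.
- robot.close_job(): hands the job in; it is judged then, once.
The state is a dict: "time": time; "joint_positions": joint angles; "qvel": joint speeds; "joint_torque": joint torques, N m; "tool_pos": TCP position; "ee_rot": TCP orientation; "wrist_force": force on the tool from outside, world axes, zero at the start; "wrist_torque": the same for the moment, N m; "width": finger opening in m; "finger_force": force on a finger pad.
Only numpy, scipy, OpenCV 4.12 (cv2) and the standard library are available. Lean on these libraries where they do the work, as an engineer would, in place of code of your own. Each camera call takes 0.05 s, during which the arm holds its last target. There are 200 camera calls.

### The job

Lay the loose axle level in the two V-saddles of the jig, between the pusher and the end housing, and let go of it. Then tilt the jig's spring-centred jog stick by its ball knob towards the end housing so that the pusher slides the axle fully home against the hidden stop inside; feel for the stop, hold it pressed there lightly but definitely (about 10 to 15 N on the axle, never over 25 N) for a good second, and release the stick to centre, leaving the axle in the saddles and the things around where they are.

Things in the scene. Friction and masses are not known exactly. Their poses are not given: they have to be found in the camera images.
- axle: Loose steel axle, 150 mm long along its own y, 0.16 kg nominal. Round journals 12 mm in diameter, with a 16 x 16 mm dark square section 30 mm long in the middle (grip it there, across the axle). Origin: centre of the square's underside, 8 mm below the axle's centre line. Both ends are alike.
- axle_mid (a point): The axle's centre point, on its centre line.
- jig: Fixed saddle jig, aluminium base plate 100 (x) x 320 (y) x 12 mm. y runs along the axle line towards the end housing (robot's left); origin on the worktop under the axle line, plate from y = -190 to +130 mm. Positions below are in this frame, mm. Pusher guide: y = -117 to -103, z to 78. Joystick box: 76 x 66, centre y = -153, top z = 54.
- lay_point (a point): Where the axle's middle should be laid: on the saddles' axle line at jig (0, -2, 65) mm, good to 7 mm along y. The two 90 degree V-saddles are 16 mm thick along y, centred at y = -40 and +62, tops at z = 77, mouths 40 wide. With the stick centred the pusher's nose, a disc 18 in diameter, has its face at y = -88, just behind the axle's end.
- hood: Fixed roofed end housing of the jig; its frame coincides with jig's. 52 mm wide in x, from y = 86 (open mouth, 36 wide) to 126, top z = 90. The stop pin inside has its face anywhere from y = 91 to 105: set by hand, not measured, hidden from above. With the axle home, its middle is at y = 16 to 30.
- stick_knob: Black ball knob (free to spin on its shaft), 32 mm in diameter, on top of the jog stick (bare 10 mm shaft); origin at the ball's centre. The stick pivots at jig y = -153, z = 50 mm about the jig's x axis; the ball's centre is 120 mm above the pivot (z = 170 when centred).
- stick (a joint): Tilt, rad: 0 centred, + towards the end housing, stops at +-0.6. Spring 0.8 N m/rad to centre. Drives the pusher 100 mm/rad the same way. Its nose is sprung: once the axle is home the push on it grows 5 N per mm (0.01 rad). Felt at the ball: 0.83 x the push on the axle + 6.7 N/rad; before the stop the axle's friction is 1 to 3 N. Stop met at 0.29 to 0.43 rad.
- cutters: Bystander: red-handled cutters, 152 mm long. Leave alone.
- driver_a: Bystander: screwdriver, 169 mm long. Leave alone.
- flux_tin: Bystander: round white tin, 50 mm in diameter, 19 mm high. Leave alone.
- bobbin: Bystander: small wire bobbin, 29 mm in diameter. Leave alone.
There are look-alikes about, which are no part of the job. There is more than one size of the axle; the job needs the larger.

How it is judged:
On the way, in this order (a step that is already met when the one before it is completed fails the run):
1. the axle lies level in both saddles, let go, short of the stop (x of axle_mid in the frame of jig between -0.004 and 0.004 m and z of axle_mid in the frame of jig between 0.061 and 0.069 m and angle between the y axis of axle and the y axis of jig, either way round below 0.05 rad and contact force between the fingers and axle below 0.1 N and y of axle_mid in the frame of jig between -0.012 and 0.012 m and linear speed of axle below 0.02 m/s and contact force between axle and hood below 0.5 N), for 0.2 s.
2. the fingers hold the stick tilted by its ball towards the end housing so that the axle, untouched by the fingers, is pressed against the stop with 5 to 25 N for 1 s (contact force between the fingers and axle below 0.1 N and value of joint stick above 0.15 rad and contact force between the fingers and stick_knob above 0.5 N and contact force between axle and hood between 5 and 25 N), for 0.9 s.
At the end, for the whole second after the job is handed in: the axle lies at rest and level in both saddles (centre line within 4 mm of the saddles' line across and in height, within 0.05 rad), pushed into the end housing (middle 13.5 to 33 mm to +y of the jig's origin), and the stick is back within 0.05 rad of centre (x of axle_mid in the frame of jig between -0.004 and 0.004 m and z of axle_mid in the frame of jig between 0.061 and 0.069 m and angle between the y axis of axle and the y axis of jig, either way round below 0.05 rad and contact force between the fingers and axle below 0.1 N and y of axle_mid in the frame of jig between 0.0135 and 0.033 m and value of joint stick between -0.05 and 0.05 rad and linear speed of axle below 0.02 m/s); the robot touches nothing.
It fails at once if the axle is rammed into the stop or the end housing with more than 25 N (contact force between axle and hood above 25 N).
It fails at once if a bystander is moved by more than 30 mm (distance of any of cutters, driver_a, flux_tin, bobbin from where it was at the start of the episode above 0.03 m).
It also fails if it takes over 54 s, if anything falls off the work surface, if the arm or the gripper's body presses on something with over 40 N, if the wrist force passes 120 N, or if a joint passes its speed limit or range.

## Working session

There is one attempt and no reset: what is moved stays moved. The work goes in short steps, Python scripts to look and compute and a tool call to move; the robot and the scene stay as the last step left them, time stands still between calls to the robot, and variables do not carry over. Pictures are saved under pics/ and viewed, at most 10 in all, crops included, and the job is handed in when it is done.

Besides the shell and the picture viewer there is one more tool, called as name(argument=value, ...) on one line, values as JSON. servo_tool: Moves the arm, as the interface text tells. Its arguments: {"type":"object","properties":{"moves":{"type":"array"}},"required":["moves"]}

```bash
mkdir -p pics; cat > h.py <<'E'
import numpy as np, cv2
from scipy.spatial.transform import Rotation as R
from bench import robot
def cam(n):
    s=robot.snapshot(n); o=np.array(s["orientation"],float)
    s["R"]=o if o.shape==(3,3) else (R.from_euler('xyz',o).as_matrix() if o.size==3 else None)
    return s
def ray(s,u,v):
    d=s["R"]@np.array([(u-s["cx"])/s["fx"],(v-s["cy"])/s["fy"],1]); return np.array(s["eye"]),d
def onz(s,u,v,z):
    e,d=ray(s,u,v); return e+d*(z-e[2])/d[2]
def proj(s,p):
    q=s["R"].T@(np.array(p)-np.array(s["eye"])); return q[:2]/q[2]*[s["fx"],s["fy"]]+[s["cx"],s["cy"]]
E
python3 - <<'E'
from h import *
for n in("scene","top"):
    s=cam(n); cv2.imwrite(f"pics/{n}0.png",s["image"]); print(n,s["eye"],s["orientation"],s["fx"],s["fy"],s["cx"],s["cy"])
print(robot.get_obs())
E
```

```text
scene [-0.2378046   0.49381372  0.58608   ] [-2.02485067 -0.01909821 -2.0865611 ] 530.1909467806026 530.1909467806026 314.9490464597945 236.99677075535894
top [0.39886723 0.0118073  1.15050972] [-2.96815875 -0.01722807 -1.59818959] 512.2073571219314 512.2073571219314 317.87420876033127 240.17464111023287
{'time': 0.1, 'joint_positions': array([-1.33714271e+00,  8.79191111e-02,  1.37207894e+00, -4.28098712e-05,
        1.68360926e+00, -1.03077544e-01]), 'qvel': array([ 0.00096046, -0.00099693, -0.00337325,  0.00074795,  0.00163676,
        0.00158328]), 'joint_torque': array([ 2.21602546e-03, -3.41252410e+01, -3.03300011e+01,  7.19713443e-02,
        3.04462470e-02, -1.00813832e-04]), 'tool_pos': array([ 0.18158332, -0.51856684,  0.16971279]), 'ee_rot': array([-3.13958432e+00, -1.64976031e-04,  3.36726216e-01]), 'wrist_force': array([ 0.04358545, -0.02002703, -0.07460239]), 'wrist_torque': array([-0.03843411,  0.04815227,  0.04539669]), 'finger_force': 0.0, 'width': 0.09375699184413412}
```

View pics/top0.png

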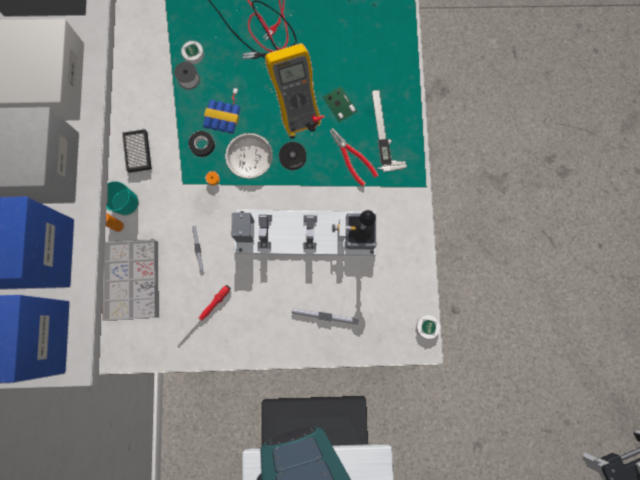

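View pics/scene0.png

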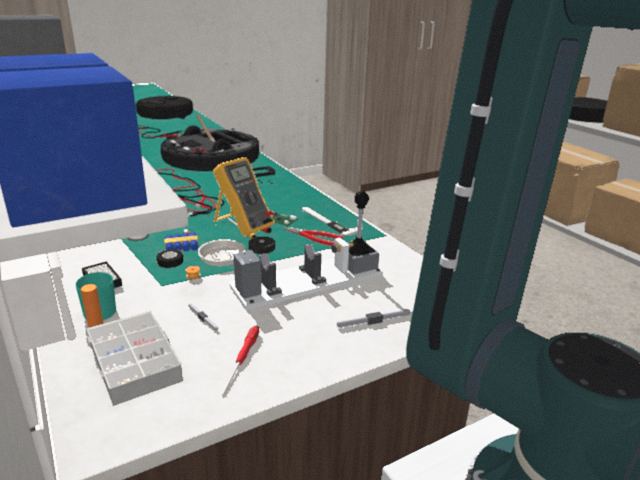

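Candidates for the axle are the long bar with a dark square at top (325,317), about 65 px or 146 mm, and the short one at (198,250), about 46 px or 103 mm. The screwdriver at (205,315) isn't one. I choose (325,317). The jig is at (305,232), the knob at (367,218), and the hood at (243,226) on the robot's left. Next is a close crop to check this.

```bash
python3 - <<'E'
from h import *
im=cv2.imread("pics/top0.png")
c=im[200:335,225:385]; c=cv2.resize(c,None,fx=4.4,fy=4.4,interpolation=cv2.INTER_CUBIC)
cv2.imwrite("pics/crop.png",c); print(c.shape)
s=cam("top")
# axle: not-bright-table contour around crop
g=im.astype(int); 
sub=im[300:332,285:362]; gray=cv2.cvtColor(sub,cv2.COLOR_BGR2GRAY)
np.set_printoptions(linewidth=400)
print(gray[8:26,::2])
E
```

```text
(594, 704, 3)
[[197 197 197 195 187 190 192 193 193 191 191 192 193 196 195 195 196 196 193 191 193 194 195 194 196 195 194 196 191 196 198 196 197 197 197 191 132 135 197]
 [197 198 197 194 186 193 186 185 188 187 188 190 193 195 193 194 195 196 194 191 193 194 195 195 195 196 194 194 191 196 198 196 196 197 197 193 132 135 195]
 [196 198 199 187 178 193 185 185 191 187 183 186 188 189 191 194 195 194 193 192 193 194 196 195 194 194 194 194 191 196 195 195 196 197 196 192 131 133 193]
 [195 198 198 166 145 155 159 177 190 185 185 191 185 182 187 189 191 173 173 181 187 193 195 194 195 194 195 193 191 193 195 194 196 196 194 182 129 130 184]
 [195 196 198 156 110 121 133 144 152 159 177 190 185 186 190 185 181 122 120 145 160 174 183 189 195 194 194 193 191 192 193 194 197 196 195 162 127 127 160]
 [194 196 197 172 107 103 104 111 121 132 145 153 161 179 190 185 181 100  92  98 107 120 144 162 194 195 193 190 189 191 193 193 196 196 196 151 126 126 136]
 [194 196 197 181 123 116 111 104 103 105 112 122 134 146 153 161 175 104  92  91  92  94  98 116 188 190 193 189 189 191 193 193 19
[... 1076 characters left out ...]
18 125 117 110 107 103 102 107 114 125 134  98  95  96 122 128]
 [197 197 194 193 193 196 195 195 192 190 188 156 157 154 132 156 130 129 128 128 127 127 126 128 128 125 126 124 118 110 107 102 101 106  94  95  99 123 129]
 [196 196 194 193 194 195 196 195 194 194 193 191 188 171 158 189 134 129 129 128 128 128 128 128 128 127 126 128 128 126 124 116 110 106 101  97 100 125 127]
 [197 197 194 193 193 195 196 195 194 193 195 195 193 189 189 194 144 129 128 128 128 128 129 129 128 127 127 129 129 129 126 124 125 123 116 110 112 126 127]
 [197 197 197 195 194 196 196 195 195 194 195 195 193 193 193 196 159 128 127 126 128 128 129 130 129 128 128 127 128 128 127 125 127 127 126 124 126 127 125]]
```

View pics/crop.png

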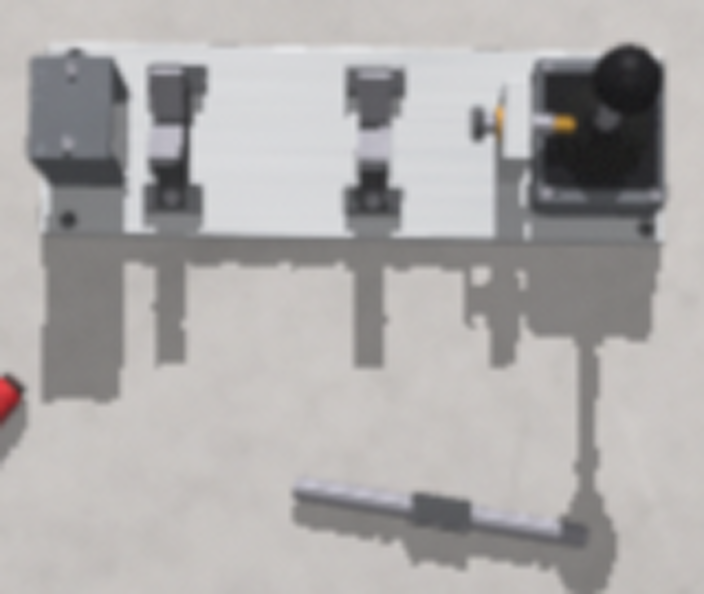

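The crop shows the large axle with its dark square at crop (441,510) and ends at (297,489) and (585,533). The plate's front corners are at (43,232) and (660,240), the knob at (629,80), and the pusher nose at (478,124).

```bash
python3 - <<'E'
from h import *
np.set_printoptions(precision=4,suppress=True)
s=cam("top"); sc=cam("scene")
def f(x,y): return (225+(x+.5)/4.4-.5, 200+(y+.5)/4.4-.5)
P=lambda x,y,z: onz(s,*f(x,y),z)
for n,a in dict(sqtop=(441,510,.016),e1=(297,489,.008),e2=(585,533,.008),fl=(43,233,.012),fr=(660,240,.012),bl=(50,43,.012),knob=(629,80,.17),nose=(478,124,.065),hoodTL=(30,58,.09),hoodTR=(114,57,.09),hoodBL=(33,158,.09),s1a=(150,67,.077),s1b=(205,67,.077),s2a=(348,68,.077),s2b=(404,68,.077)).items(): print(n,P(*a))
# refine sub-pixel knob in scene & top, triangulate
res=[]
for q,(u,v),n in((s,(367,218),"t"),(sc,(362,199),"s")):
    g=q["image"][v-14:v+15,u-14:u+15].max(2)
    m=(g<45).astype(np.uint8); m=cv2.morphologyEx(m,cv2.MORPH_OPEN,np.ones((5,5)))
    nn,l,st,c=cv2.connectedComponentsWithStats(m)
    i=l[14,14]; print(n,st[i],c[i]+[u-14,v-14]); res.append(ray(q,*(c[i]+[u-14,v-14])))
A=[];b=[]
for e,d in res:
    d=d/np.linalg.norm(d);M=np.eye(3)-np.outer(d,d);A.append(M);b.append(M@e)
print("knob tri",np.linalg.lstsq(np.vstack(A),np.hstack(b),rcond=None)[0])
# axle mask by saturation-free: print square centroid
g=s["image"].max(2); m=(g<112).astype(np.uint8)
nn,l,st,c=cv2.connectedComponentsWithStats(m[305:330,312:338]); print(st,c+[312,305])
c2=cv2.resize(sc["image"][230:345,225:420],None,fx=4,fy=4,interpolation=cv2.INTER_CUBIC); cv2.imwrite("pics/sc.png",c2)
E
```

```text
sqtop [ 0.429  -0.0239  0.016 ]
e1 [0.4416 0.0479 0.008 ]
e2 [ 0.4158 -0.096   0.008 ]
fl [0.5741 0.1746 0.012 ]
fr [ 0.5627 -0.1401  0.012 ]
bl [0.6734 0.171  0.012 ]
knob [ 0.6123 -0.1085  0.17  ]
nose [ 0.6148 -0.0461  0.065 ]
hoodTL [0.6474 0.1697 0.09  ]
hoodTR [0.6469 0.1294 0.09  ]
hoodBL [0.5984 0.1682 0.09  ]
s1a [0.6446 0.1134 0.077 ]
s1b [0.6439 0.0867 0.077 ]
s2a [0.6418 0.0171 0.077 ]
s2b [ 0.6412 -0.0102  0.077 ]
t [  3  11  18  18 213] [366.2254 223.5587]
s [  7   8  13  15 153] [361.2157 199.5817]
knob tri [ 0.601  -0.1034  0.1745]
[[  0   0  26  25 541]
 [  0   8  26   8 109]] [[324.451  317.0462]
 [324.7431 316.7706]]
```

View pics/sc.png

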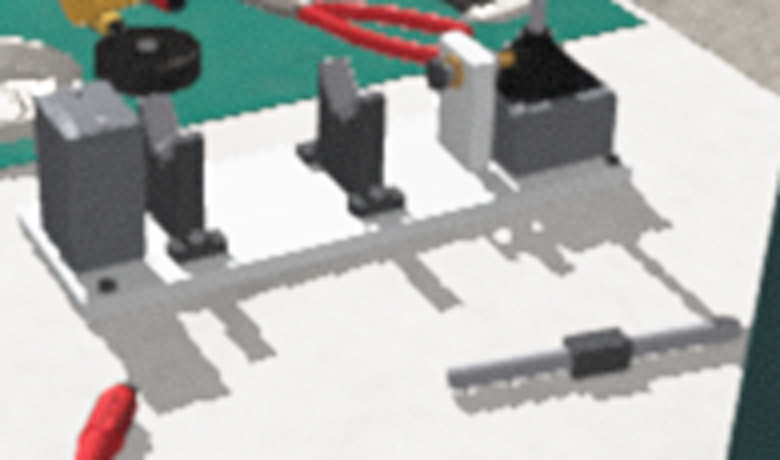

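The knob and nose stand clear, and the axle lies flat on its square. The jig is at about (0.618,0.0445) with yaw -0.036. The axle is at (0.429,-0.024) with yaw -0.177. I'm moving above the axle now.

servo_tool(moves=[[1.6,-1.5,0,-1,0],[3.2,-3.1,0,-2,0],[4.7,-4.6,0,-3,0],[6.3,-6.2,0,-4,0],[7.9,-7.7,0,-5,0],[9.5,-9.2,0,-6.1,0],[11.1,-10.8,0,-7.1,0],[12.7,-12.3,0,-8.1,0],[14.3,-13.9,0,-9.1,0],[15.9,-15.4,0,-10.1,0]])

```text
time: 1.08
tool_pos: [0.3684, -0.1445, 0.171]
ee_rot: [3.141, 0.0, 1.399]
wrist_force: [1.0, -0.5, -0.4]
width: 0.0939
finger_force: 0.0
```

servo_tool(moves=[[1.5,0.5,0,0,0],[2.8,0.9,0.5,0,0],[4.2,1.3,1.5,0,0],[5.16,1.56,2.8,0,0],[5.16,1.56,4.0,0,0],[5.16,1.56,4.0,0,0],[5.16,1.56,4.0,0,0]])

```text
time: 1.67
tool_pos: [0.4274, -0.0258, 0.0694]
ee_rot: [-3.137, 0.0, 1.395]
wrist_force: [1.7, -0.5, 0.1]
width: 0.0939
finger_force: 0.0
```

```bash
cat > go.py <<'E'
import sys; from h import *
x,y,z,w=map(float,sys.argv[1:5]); o=robot.get_obs()
Rm=R.from_euler('xyz',o["ee_rot"]).as_matrix()
d=Rm.T@(np.array([x,y,z])-o["tool_pos"])/.025
print(o["tool_pos"].round(4),o["ee_rot"].round(3),"rows:",d.round(2),"turn",round(-np.degrees(w-o["ee_rot"][2])/6,2),"t",o["time"],"F",o["wrist_force"].round(2))
E
python3 go.py .429 -.024 .003 1.393
```

```text
[ 0.4274 -0.0258  0.0694] [-3.137  0.     1.395] rows: [0.08 0.06 2.66] turn 0.02 t 1.6667 F [ 1.71 -0.45  0.13]
```

servo_tool(moves=[[0.07,0.06,1.0,0,0],[0.07,0.06,1.8,0,0],[0.07,0.06,2.4,0,0],[0.07,0.06,2.6,0,0],[0.07,0.06,2.6,0,0.2],[0.07,0.06,2.6,0,1],[0.07,0.06,2.6,0,1],[0.07,0.06,2.6,0,1],[0.07,0.06,2.6,0,1],[0.07,0.06,2.6,0,1]])

```text
time: 2.5
tool_pos: [0.4314, -0.025, 0.0065]
ee_rot: [3.14, 0.0, 1.394]
wrist_force: [-1.1, 0.0, -0.0]
width: 0.0573
finger_force: 0.0
```

```bash
python3 go.py .429 -.024 .15 1.393
```

```text
[ 0.4314 -0.025   0.0065] [3.14  0.    1.394] rows: [ 0.02 -0.09 -5.74] turn 0.01 t 2.5 F [-1.09  0.04 -0.02]
```

servo_tool(moves=[[0,0,0.1,0,1],[0,0,0.1,0,1],[0,0,0.1,0,1],[0,0,0.1,0,1],[0,0,0.1,0,1],[0,0,0.1,0,1],[0,0,0.1,0,1],[0,0,0.1,0,1],[0,0,0.1,0,1],[0,0,0.1,0,1]])

```text
time: 3.33
tool_pos: [0.4308, -0.0248, 0.0033]
ee_rot: [3.142, 0.0, 1.394]
wrist_force: [0.3, 0.2, 0.4]
width: 0.0002
finger_force: 0.0
```

The fingers closed on nothing, so I need a look.

servo_tool(moves=[[0,0,-1,0,0],[0,0,-2,0,0],[0,0,-3,0,0],[0,0,-4,0,0]])

```text
time: 3.67
tool_pos: [0.4306, -0.0248, 0.1043]
ee_rot: [-3.141, 0.0, 1.394]
wrist_force: [1.4, 0.5, -0.2]
width: 0.0236
finger_force: 0.0
```

```bash
python3 - <<'E'
from h import *
s=cam("scene"); cv2.imwrite("pics/sc2.png",s["image"]); t=cam("top"); o=robot.get_obs()
print(o["tool_pos"],proj(s,o["tool_pos"]),proj(t,o["tool_pos"]))
a=cv2.resize(s["image"][230:400,200:430],None,fx=3.4,fy=3.4,interpolation=cv2.INTER_CUBIC)[:300]
b=cv2.resize(t["image"][200:360,225:465],None,fx=3.2,fy=3.2,interpolation=cv2.INTER_CUBIC)[240:]
a=cv2.resize(s["image"][280:372,300:480],(540,276),interpolation=cv2.INTER_CUBIC)
b=cv2.resize(t["image"][255:365,260:440],(540,324),interpolation=cv2.INTER_CUBIC)
cv2.imwrite("pics/ab.png",np.vstack([a,b]))
E
```

```text
[ 0.43416458 -0.02542922  0.10808004] [375.93795604 271.48021373] [326.93975225 311.64416271]
```

View pics/ab.png

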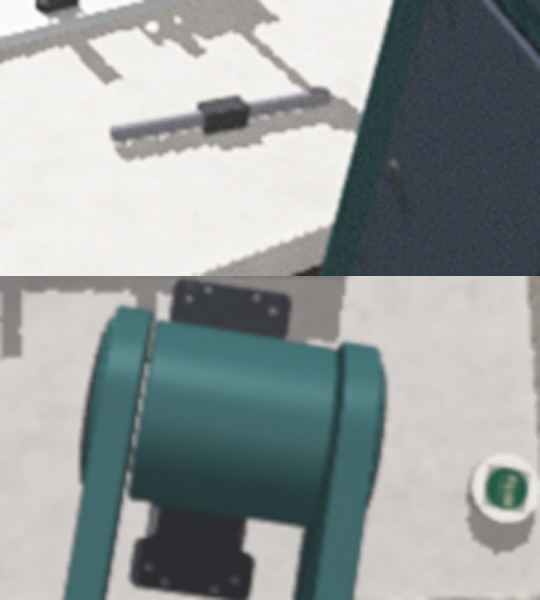

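```bash
python3 - <<'E'
from h import *
s=cam("scene")
print(onz(s,374.6,318,.008), proj(s,[.429,-.024,.008]), proj(s,[.4416,.0479,.008]),proj(s,[.4158,-.096,.008]))
print("knob",proj(s,[.6123,-.1085,.17]), robot.get_obs()["tool_pos"],robot.get_obs()["joint_positions"])
E
```

```text
[ 0.42987516 -0.0277741   0.008     ] [373.23769905 318.77270195] [337.48730922 325.81371952] [407.65198178 312.18235418]
knob [360.94715903 199.42436042] [ 0.43257736 -0.02514215  0.10543911] [-1.88983830e-01 -1.59518223e-01  1.73918758e+00 -7.82148713e-05
  1.55664912e+00 -1.26465526e-02]
```

View pics/sc2.png

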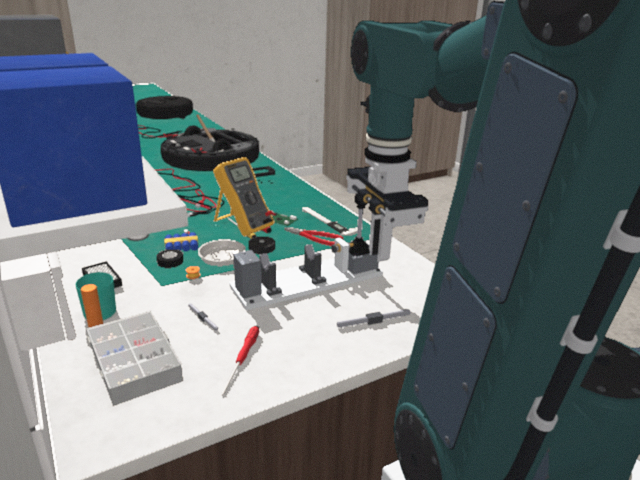

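```bash
python3 - <<'E'
from h import *
s=cam("scene"); o=robot.get_obs(); print(o["tool_pos"],o["width"],o["ee_rot"])
im=s["image"].copy(); p=proj(s,o["tool_pos"])-[330,180]
c=cv2.resize(im[180:330,330:430],None,fx=4,fy=4,interpolation=cv2.INTER_CUBIC)
cv2.circle(c,tuple((p*4).astype(int)),4,(0,0,255),-1); cv2.imwrite("pics/f.png",c); print(p*4)
E
```

```text
[ 0.43114473 -0.02490006  0.10343838] 0.03984574098435648 [3.14032837e+00 1.25344504e-04 1.39447224e+00]
[185.95628796 377.98111784]
```

View pics/f.png

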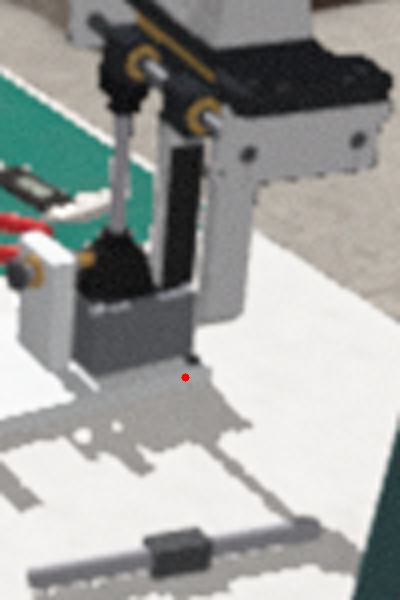

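The image shows the fingertips about 18 px above where the reported TCP projects (red dot at crop (186,378), tips around (200,305)). I'll quantify that offset as a height.

```bash
python3 - <<'E'
from h import *
s=cam("scene");o=robot.get_obs();p=o["tool_pos"]
for dz in(0,.01,.02,.03,.04): print(dz,(proj(s,p+[0,0,dz])-[330,180])*4)
# tip corners of two pads expected (half width .02+thickness) in world x
a=o["ee_rot"][2]; ty=np.array([np.sin(a),-np.cos(a),0]);tx=np.array([np.cos(a),np.sin(a),0]); h=o["width"]/2
for sgn in(1,-1):
  for t in(-.008,.008): 
    for g in (h,h+.0125): print(sgn,t,g,(proj(s,p+sgn*g*ty+t*tx)-[330,180])*4)
E
```

```text
0 [186.63034339 381.32930495]
0.01 [188.17836268 362.19790486]
0.02 [189.74057675 342.8910768 ]
0.03 [191.31718173 323.40639676]
0.04 [192.90837739 303.74139584]
1 -0.008 0.021958953176761126 [181.87246741 356.03114646]
1 -0.008 0.03445895317676113 [170.45532936 343.52410035]
1 0.008 0.021958953176761126 [150.48644721 361.16246423]
1 0.008 0.03445895317676113 [139.34681262 348.5388407 ]
-1 -0.008 0.021958953176761126 [223.99961652 402.17985674]
-1 -0.008 0.03445895317676113 [236.59864656 415.98162114]
-1 0.008 0.021958953176761126 [191.59988463 407.75291133]
-1 0.008 0.03445895317676113 [203.89886894 421.69032969]
```

```bash
python3 - <<'E'
from h import *
np.set_printoptions(precision=3,suppress=True)
s=cam("scene");t=cam("top");o=robot.get_obs();p=o["tool_pos"];print(p)
for z in(.2,.25): print("top plates ctr",onz(t,330,309,z), "plate ends",onz(t,337,265,z),onz(t,323,352,z))
for z in(.07,.1,.12,.15): print("scene near finger bottom",onz(s,385.5,260,z))
print("gripper body bottom edge expected",[ (proj(s,p+[0,0,.097]+np.array(q))-[330,180])*4 for q in([.088,0,0],[-.088,0,0],[-.088,.037,0],[-.088,-.037,0])])
cv2.imwrite("pics/t2.png",t["image"])
g=t["image"]; m=(g.max(2)<60).astype(np.uint8)[250:370,290:370]; n,l,st,c=cv2.connectedComponentsWithStats(m)
for i in range(1,n):
  if st[i][4]>60: print(st[i]+[290,250,0,0,0],c[i]+[290,250])
E
```

```text
[ 0.43  -0.025  0.101]
top plates ctr [ 0.436 -0.028  0.2  ] plate ends [ 0.517 -0.044  0.2  ] [ 0.359 -0.013  0.2  ]
top plates ctr [ 0.434 -0.026  0.25 ] plate ends [ 0.511 -0.041  0.25 ] [ 0.361 -0.011  0.25 ]
scene near finger bottom [ 0.517 -0.112  0.07 ]
scene near finger bottom [ 0.474 -0.077  0.1  ]
scene near finger bottom [ 0.444 -0.053  0.12 ]
scene near finger bottom [ 0.4   -0.018  0.15 ]
gripper body bottom edge expected [array([ 91.785, 119.716]), array([331.629, 272.805]), array([257.934, 292.568]), array([402.503, 253.8  ])]
[359 326   9  38  92] [362.772 343.815]
[306 334  37  32 854] [324.683 349.842]
```

View pics/t2.png

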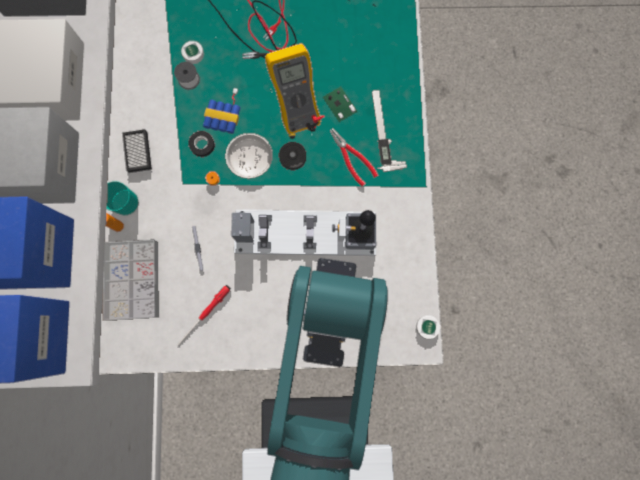

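The top view shows the wrist over the axle at the right x and y, but the scene view puts the tips about 40 mm higher than reported. The reported z is offset, so I'll go down by feel.

servo_tool(moves=[[0,0,1,0,0],[0,0,2,0,0],[0,0,3,0,0],[0,0,3.9,0,0],[0,0,4.4,0,0],[0,0,4.6,0,0],[0,0,4.8,0,0],[0,0,4.8,0,0]])

```text
time: 4.68
tool_pos: [0.4299, -0.0247, -0.0179]
ee_rot: [-3.139, 0.0, 1.394]
wrist_force: [0.8, -0.4, -0.8]
width: 0.0937
finger_force: 0.0
```

```bash
python3 - <<'E'
from h import *
s=cam("scene");o=robot.get_obs();p=o["tool_pos"];print(p,o["width"],o["wrist_force"])
c=cv2.resize(s["image"][190:350,310:440],None,fx=3.6,fy=3.6,interpolation=cv2.INTER_CUBIC)
q=(proj(s,p)-[310,190])*3.6; cv2.circle(c,tuple(q.astype(int)),3,(0,0,255),-1); cv2.imwrite("pics/g.png",c)
E
```

```text
[ 0.43076403 -0.02482835 -0.01685017] 0.09377189808709181 [ 0.1955964  -0.16786865  0.25360507]
```

View pics/g.png

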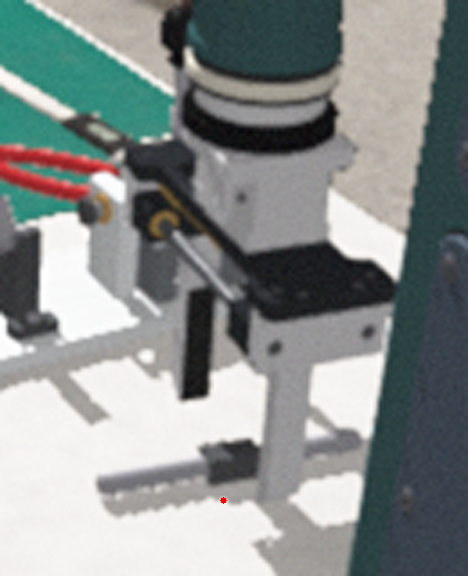

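The fingers straddle the axle with the tips at about z 15 mm (midpoint (237,447), axle (232,462)). I'm lowering them the rest of the way gently.

servo_tool(moves=[[0,0,0.1,0,0],[0,0,0.2,0,0],[0,0,0.3,0,0],[0,0,0.4,0,0],[0,0,0.4,0,0]])

```text
time: 5.15
tool_pos: [0.4305, -0.0248, -0.0271]
ee_rot: [-3.141, 0.0, 1.394]
wrist_force: [0.0, 0.2, -0.4]
width: 0.094
finger_force: 0.0
```

servo_tool(moves=[[0,0,0.05,0,0],[0,0,0.1,0,0],[0,0,0.1,0,0]])

```text
time: 5.4
tool_pos: [0.4307, -0.0248, -0.0295]
ee_rot: [-3.141, 0.0, 1.394]
wrist_force: [-0.8, -0.1, 0.4]
width: 0.0943
finger_force: 0.0
```

servo_tool(moves=[[0,0,0.05,0,0],[0,0,0.1,0,0],[0,0,0.1,0,0]])

```text
time: 5.65
tool_pos: [0.4306, -0.0248, -0.032]
ee_rot: [-3.141, 0.0, 1.395]
wrist_force: [-0.7, 0.1, 0.4]
width: 0.0941
finger_force: 0.0
```

servo_tool(moves=[[0,0,0.05,0,0],[0,0,0.1,0,0],[0,0,0.1,0,0]])

```text
time: 5.9
tool_pos: [0.4309, -0.0248, -0.0343]
ee_rot: [3.142, 0.0, 1.394]
wrist_force: [0.2, 0.4, -0.7]
width: 0.0939
finger_force: 0.0
```

servo_tool(moves=[[0,0,0.05,0,0],[0,0,0.1,0,0],[0,0,0.1,0,0]])

```text
time: 6.15
tool_pos: [0.431, -0.0249, -0.0345]
ee_rot: [-3.141, 0.0, 1.395]
wrist_force: [-5.9, 0.4, 13.9]
width: 0.0939
finger_force: 6.9
```

servo_tool(moves=[[0,0,0.05,0,0],[0,0,0.1,0,0],[0,0,0.1,0,0]])

```text
time: 6.4
tool_pos: [0.431, -0.0249, -0.0346]
ee_rot: [-3.141, 0.0, 1.395]
wrist_force: [-12.5, 2.0, 28.6]
width: 0.0943
finger_force: 14.1
```

The table contact is at reported z = -0.0345. I'm backing off about 3 mm and closing.

servo_tool(moves=[[0,0,-0.3,0,0],[0,0,-0.3,0,0.3],[0,0,-0.3,0,0.6],[0,0,-0.3,0,1],[0,0,-0.3,0,1],[0,0,-0.3,0,1],[0,0,-0.3,0,1],[0,0,-0.3,0,1],[0,0,-0.3,0,1],[0,0,-0.3,0,1]])

```text
time: 7.23
tool_pos: [0.4308, -0.0248, -0.0318]
ee_rot: [-3.141, 0.0, 1.394]
wrist_force: [0.4, -0.4, -0.1]
width: 0.0375
finger_force: 0.0
```

servo_tool(moves=[[0,0,0,0,1],[0,0,0,0,1],[0,0,0,0,1],[0,0,0,0,1],[0,0,0,0,1]])

```text
time: 7.65
tool_pos: [0.4306, -0.0248, -0.0317]
ee_rot: [-3.141, 0.0, 1.395]
wrist_force: [-1.2, -0.3, 0.5]
width: 0.0157
finger_force: 30.0
```

servo_tool(moves=[[0,0,-0.5,0,1],[0,0,-1.5,0,1],[0,0,-3,0,1],[0,0,-4.5,0,1],[0,0,-5,0,1],[0,0,-5,0,1]])

```text
time: 8.15
tool_pos: [0.434, -0.0254, 0.0977]
ee_rot: [3.132, 0.0, 1.395]
wrist_force: [0.4, -0.9, -1.9]
width: 0.0156
finger_force: 30.0
```

```bash
python3 go.py .618 .0425 .0933 1.535
```

```text
[ 0.434  -0.0254  0.0977] [3.132 0.    1.395] rows: [3.96 6.77 0.24] turn -1.34 t 8.15 F [ 0.36 -0.93 -1.86]
```

servo_tool(moves=[[0.4,0.6,0,-0.1,1],[1.0,1.5,0,-0.4,1],[1.8,2.7,0,-0.7,1],[2.5,4.0,0,-1,1],[3.2,5.3,0,-1.2,1],[3.7,6.3,0,-1.34,1],[3.96,6.8,0,-1.34,1],[3.96,6.9,0,-1.34,1],[3.96,6.9,0,-1.34,1],[3.96,6.9,0,-1.34,1]])

```text
time: 8.98
tool_pos: [0.6164, 0.0421, 0.0914]
ee_rot: [-3.138, 0.0, 1.535]
wrist_force: [-0.3, -0.9, -1.1]
width: 0.0157
finger_force: 30.0
```

```bash
python3 - <<'E'
from h import *
np.set_printoptions(precision=4,suppress=True)
s=cam("scene");t=cam("top");o=robot.get_obs();print(o["tool_pos"],o["ee_rot"],o["wrist_force"],o["width"])
a=cv2.resize(s["image"][190:310,210:410],(700,420),interpolation=cv2.INTER_CUBIC)
cv2.imwrite("pics/h.png",a); cv2.imwrite("pics/ht.png",t["image"])
E
```

```text
[0.6167 0.042  0.0927] [-3.1401  0.0003  1.5342] [ 0.0772 -0.1517 -1.3011] 0.015886732344333777
```

servo_tool(moves=[[0.04,0.05,0.4,0,1],[0.04,0.05,1.0,0,1],[0.04,0.05,1.6,0,1],[0.04,0.05,2.0,0,1],[0.04,0.05,2.2,0,1],[0.04,0.05,2.3,0,1],[0.04,0.05,2.4,0,1],[0.04,0.05,2.4,0,1],[0.04,0.05,2.4,0,1]])

```text
time: 9.83
tool_pos: [0.6199, 0.0433, 0.0341]
ee_rot: [3.14, 0.0, 1.535]
wrist_force: [-0.4, 0.5, -0.7]
width: 0.0159
finger_force: 30.0
```

servo_tool(moves=[[0,0,0.08,0,1],[0,0,0.16,0,1],[0,0,0.16,0,1]])

```text
time: 10.08
tool_pos: [0.6192, 0.0433, 0.0291]
ee_rot: [-3.141, 0.0, 1.535]
wrist_force: [0.3, 0.2, -1.7]
width: 0.0158
finger_force: 30.0
```

servo_tool(moves=[[0,0,0.05,0,1],[0,0,0.1,0,1],[0,0,0.1,0,1]])

```text
time: 10.33
tool_pos: [0.6191, 0.0433, 0.0264]
ee_rot: [-3.141, 0.0, 1.535]
wrist_force: [-0.1, -0.3, -1.3]
width: 0.0156
finger_force: 30.0
```

servo_tool(moves=[[0,0,0.04,0,1],[0,0,0.04,0,1],[0,0,0.04,0,1]])

```text
time: 10.58
tool_pos: [0.6195, 0.0433, 0.0259]
ee_rot: [3.141, 0.0, 1.535]
wrist_force: [-0.1, -1.0, -0.3]
width: 0.0156
finger_force: 30.0
```

servo_tool(moves=[[0,0,0.04,0,1],[0,0,0.04,0,1],[0,0,0.04,0,1]])

```text
time: 10.83
tool_pos: [0.6199, 0.0433, 0.0254]
ee_rot: [3.14, -0.0, 1.535]
wrist_force: [0.9, 0.1, 0.6]
width: 0.0156
finger_force: 30.0
```

servo_tool(moves=[[0,0,0.04,0,1],[0,0,0.04,0,1],[0,0,0.04,0,1]])

```text
time: 11.08
tool_pos: [0.62, 0.0434, 0.0252]
ee_rot: [3.14, 0.0, 1.535]
wrist_force: [-0.5, 0.6, 5.4]
width: 0.0157
finger_force: 30.0
```

It is seated at the expected height (0.0253), with 5 N carried upward. I'm releasing it.

servo_tool(moves=[[0,0,0,0,0.8],[0,0,0,0,0.6],[0,0,0,0,0.4],[0,0,0,0,0.2],[0,0,0,0,0.2],[0,0,0,0,0.2],[0,0,0,0,0.2],[0,0,-0.5,0,0.2],[0,0,-1.2,0,0.2],[0,0,-2,0,0.2]])

```text
time: 11.92
tool_pos: [0.6185, 0.0433, 0.0739]
ee_rot: [-3.139, 0.0, 1.535]
wrist_force: [-0.6, 0.5, 0.2]
width: 0.0735
finger_force: 0.0
```

servo_tool(moves=[[0,0,-1,0,0.2],[0,0,-2,0,0.5],[0,0,-3,0,1],[0,0,-4,0,1],[0,0,-5,0,1],[0,0,-5,0,1]])

```text
time: 12.42
tool_pos: [0.6222, 0.0433, 0.2071]
ee_rot: [3.129, -0.0, 1.535]
wrist_force: [-0.5, -0.6, 1.1]
width: 0.0454
finger_force: 0.0
```

```bash
python3 - <<'E'
from h import *
np.set_printoptions(precision=4,suppress=True)
s=cam("scene");o=robot.get_obs();print(o["tool_pos"],o["ee_rot"],o["wrist_force"],o["width"],o["time"])
J=np.array([.618,.0445,0]);c_,s_=np.cos(-.036),np.sin(-.036)
w=lambda x,y,z:J+[c_*x-s_*y,s_*x+c_*y,z]
o0=(200,170);k=3.4
a=cv2.resize(s["image"][170:310,200:430],None,fx=k,fy=k,interpolation=cv2.INTER_CUBIC)
for y in(-77,-2,73): 
    q=(proj(s,w(0,y/1e3,.065))-o0)*k; cv2.circle(a,tuple(q.astype(int)),2,(0,0,255),-1); print(q)
cv2.imwrite("pics/i.png",a)
E
```

```text
[0.6213 0.0433 0.204 ] [ 3.1326 -0.      1.5348] [ 0.7188 -0.6318  0.6443] 0.04128575816654966 12.4667
[434.1482 274.9087]
[326.1167 299.3371]
[211.6644 325.2173]
```

View pics/i.png

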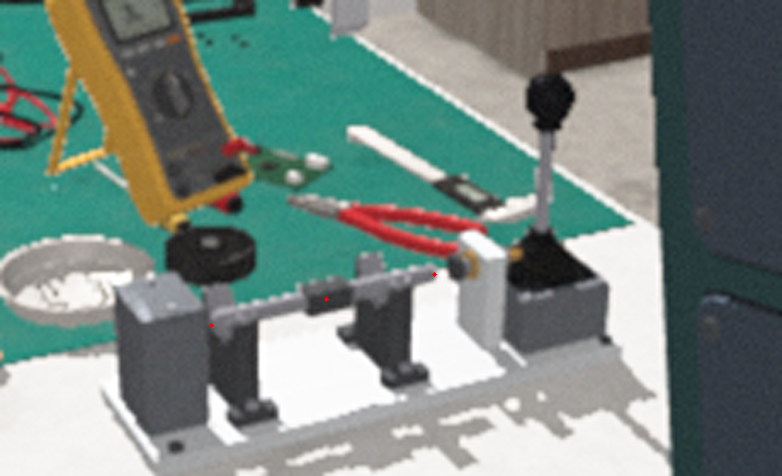

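The axle lies in both saddles. The predicted points (434,275), (326,299) and (212,325) fall on its axis. The knob is upright at (549,100). I'm moving over behind the knob with the fingers shut.

servo_tool(moves=[[-0.5,0,0,0,1],[-1.5,0,0,0,1],[-2.9,0,0,0,1],[-4.3,0,0,0,1],[-5.7,0,0,0,1],[-7,0,0,0,1],[-8,0,0,0,1],[-8.4,0,0,0,1],[-8.4,0,0,0,1],[-8.4,0,0,0,1]])

```text
time: 13.3
tool_pos: [0.6111, -0.1662, 0.1973]
ee_rot: [-3.139, -0.002, 1.534]
wrist_force: [0.2, 0.3, 0.1]
width: 0.0002
finger_force: 0.0
```

```bash
python3 go.py .613 -.165 .115 1.535
```

```text
[ 0.6111 -0.1662  0.1973] [-3.139e+00 -2.000e-03  1.534e+00] rows: [0.05 0.08 3.29] turn -0.01 t 13.3 F [0.24 0.26 0.11]
```

servo_tool(moves=[[0,0.05,0.8,0,1],[0,0.05,1.8,0,1],[0,0.05,2.7,0,1],[0,0.05,3.3,0,1],[0,0.05,3.3,0,1],[0.4,0.05,3.3,0,1],[0.8,0.05,3.3,0,1],[0.8,0.05,3.3,0,1],[0.8,0.05,3.3,0,1]])

```text
time: 14.05
tool_pos: [0.6149, -0.1454, 0.1185]
ee_rot: [3.138, 0.001, 1.537]
wrist_force: [-0.2, -0.7, 0.2]
width: 0.0006
finger_force: 0.0
```

servo_tool(moves=[[0.2,0,0,0,1],[0.4,0,0,0,1],[0.6,0,0,0,1],[0.8,0,0,0,1],[0.8,0,0,0,1],[0.8,0,0,0,1]])

```text
time: 14.55
tool_pos: [0.6145, -0.1264, 0.1164]
ee_rot: [3.141, 0.0, 1.535]
wrist_force: [-0.3, -0.3, 0.5]
width: 0.0005
finger_force: 0.2
```

servo_tool(moves=[[0.1,0,0.04,0,1],[0.2,0,0.08,0,1],[0.3,0,0.12,0,1],[0.4,0,0.16,0,1],[0.5,0,0.2,0,1],[0.6,0,0.2,0,1],[0.7,0,0.2,0,1],[0.8,0,0.2,0,1],[0.8,0,0.2,0,1],[0.8,0,0.2,0,1]])

```text
time: 15.38
tool_pos: [0.6151, -0.1064, 0.111]
ee_rot: [-3.141, -0.0, 1.535]
wrist_force: [-0.1, -2.5, -0.4]
width: 0.0002
finger_force: 1.0
```

```bash
cat > st.py <<'E'
from h import *
for i in range(4):
    o=robot.get_obs(); print(o["time"],o["tool_pos"].round(4),o["wrist_force"].round(2),o["joint_torque"][:3].round(2))
    if i<1: robot.snapshot("scene")
    else: break
J=np.array([.618,.0445,0]);c_,s_=np.cos(-.036),np.sin(-.036)
s=robot.snapshot("scene"); cv2.imwrite("pics/k.png",s["image"])
g=s["image"].max(2)[185:235,325:375]; m=(g<45).astype(np.uint8); m=cv2.morphologyEx(m,cv2.MORPH_OPEN,np.ones((7,7)))
n,l,st,c=cv2.connectedComponentsWithStats(m)
s=dict(s,R=R.from_euler('xyz',s["orientation"]).as_matrix())
print([(st[i].tolist(),(c[i]+[325,185]).round(1).tolist()) for i in range(1,n)])
for th in(0,.2,.3,.4):
    y=-.153+.12*np.sin(th);z=.05+.12*np.cos(th); print(th,proj(s,J+[-s_*y,c_*y,z]).round(1))
E
python3 st.py
```

```text
15.3833 [ 0.6151 -0.1064  0.111 ] [-0.05 -2.54 -0.41] [  1.32 -41.49 -29.59]
15.4333 [ 0.6152 -0.1064  0.111 ] [ 0.13 -1.55 -0.15] [  1.24 -41.54 -29.64]
[([20, 11, 11, 14, 139], [350.1, 202.4])]
0 [360.9 199.4]
0.2 [351.1 202.3]
0.3 [346.2 204.5]
0.4 [341.4 207.2]
```

The stick is at about 0.22 rad, as expected. From here I feel forward in small steps.

servo_tool(moves=[[0.05,0,0.02,0,1],[0.1,0,0.04,0,1],[0.15,0,0.06,0,1],[0.2,0,0.08,0,1],[0.2,0,0.08,0,1]])

```text
time: 15.9
tool_pos: [0.6155, -0.1014, 0.1096]
ee_rot: [3.141, 0.0, 1.535]
wrist_force: [-0.1, -2.9, 1.0]
width: 0.0004
finger_force: 1.3
```

servo_tool(moves=[[0.04,0,0.02,0,1],[0.08,0,0.02,0,1],[0.08,0,0.02,0,1],[0.08,0,0.02,0,1]])

```text
time: 16.23
tool_pos: [0.6155, -0.0995, 0.1088]
ee_rot: [3.141, 0.0, 1.535]
wrist_force: [0.1, -2.6, 2.2]
width: 0.0002
finger_force: 1.3
```

servo_tool(moves=[[0.04,0,0.02,0,1],[0.08,0,0.02,0,1],[0.08,0,0.02,0,1],[0.08,0,0.02,0,1]])

```text
time: 16.57
tool_pos: [0.6155, -0.0975, 0.1082]
ee_rot: [-3.142, 0.0, 1.535]
wrist_force: [0.6, -3.4, 1.8]
width: 0.0004
finger_force: 1.4
```

servo_tool(moves=[[0.04,0,0.02,0,1],[0.08,0,0.02,0,1],[0.08,0,0.02,0,1],[0.08,0,0.02,0,1]])

```text
time: 16.9
tool_pos: [0.6155, -0.0955, 0.1076]
ee_rot: [-3.141, 0.0, 1.535]
wrist_force: [0.2, -2.1, 1.9]
width: 0.0006
finger_force: 1.5
```

servo_tool(moves=[[0.04,0,0.02,0,1],[0.06,0,0.02,0,1],[0.06,0,0.02,0,1],[0.06,0,0.02,0,1]])

```text
time: 17.23
tool_pos: [0.6156, -0.094, 0.1073]
ee_rot: [3.142, 0.0, 1.535]
wrist_force: [0.3, -2.8, 1.6]
width: 0.0003
finger_force: 1.6
```

servo_tool(moves=[[0.04,0,0.02,0,1],[0.08,0,0.02,0,1],[0.08,0,0.02,0,1],[0.08,0,0.02,0,1]])

```text
time: 17.57
tool_pos: [0.6157, -0.092, 0.1067]
ee_rot: [-3.142, 0.0, 1.535]
wrist_force: [-0.1, -3.0, 1.3]
width: 0.0006
finger_force: 1.6
```

servo_tool(moves=[[0.04,0,0.02,0,1],[0.06,0,0.02,0,1],[0.06,0,0.02,0,1],[0.06,0,0.02,0,1]])

```text
time: 17.9
tool_pos: [0.6157, -0.0905, 0.1062]
ee_rot: [-3.142, 0.0, 1.535]
wrist_force: [-0.1, -3.6, 1.6]
width: 0.0003
finger_force: 1.7
```

servo_tool(moves=[[0.04,0,0.02,0,1],[0.06,0,0.02,0,1],[0.06,0,0.02,0,1],[0.06,0,0.02,0,1]])

```text
time: 18.23
tool_pos: [0.6158, -0.0891, 0.1058]
ee_rot: [3.142, 0.0, 1.535]
wrist_force: [0.3, -3.8, 2.7]
width: 0.0004
finger_force: 1.7
```

servo_tool(moves=[[0.04,0,0.02,0,1],[0.06,0,0.02,0,1],[0.06,0,0.02,0,1],[0.06,0,0.02,0,1]])

```text
time: 18.57
tool_pos: [0.6158, -0.0876, 0.1052]
ee_rot: [-3.142, 0.0, 1.535]
wrist_force: [0.0, -2.6, 1.1]
width: 0.0005
finger_force: 1.7
```

servo_tool(moves=[[0.04,0,0.02,0,1],[0.06,0,0.02,0,1],[0.06,0,0.02,0,1],[0.06,0,0.02,0,1]])

```text
time: 18.9
tool_pos: [0.6159, -0.0865, 0.1049]
ee_rot: [3.141, 0.001, 1.535]
wrist_force: [-0.5, -4.7, 3.1]
width: 0.0003
finger_force: 2.4
```

I've met the stop: the finger force is rising and the tip is lagging. I'm pressing on in small steps.

servo_tool(moves=[[0.04,0,0,0,1],[0.04,0,0,0,1],[0.04,0,0,0,1]])

```text
time: 19.15
tool_pos: [0.6159, -0.0861, 0.1048]
ee_rot: [3.141, 0.002, 1.534]
wrist_force: [-0.4, -6.5, 2.9]
width: 0.0004
finger_force: 3.1
```

servo_tool(moves=[[0.03,0,0,0,1],[0.03,0,0,0,1],[0.03,0,0,0,1]])

```text
time: 19.4
tool_pos: [0.6159, -0.0859, 0.1048]
ee_rot: [3.141, 0.003, 1.534]
wrist_force: [-0.6, -7.4, 2.5]
width: 0.0007
finger_force: 3.6
```

servo_tool(moves=[[0.04,0,0,0,1],[0.08,0,0,0,1],[0.08,0,0,0,1],[0.08,0,0,0,1]])

```text
time: 19.73
tool_pos: [0.6159, -0.0853, 0.1047]
ee_rot: [-3.141, 0.005, 1.533]
wrist_force: [-0.7, -10.0, 2.4]
width: 0.0005
finger_force: 4.8
```

servo_tool(moves=[[0.04,0,0,0,1],[0.04,0,0,0,1],[0.04,0,0,0,1]])

```text
time: 19.98
tool_pos: [0.6158, -0.085, 0.1046]
ee_rot: [-3.141, 0.006, 1.533]
wrist_force: [0.0, -11.1, 1.4]
width: 0.0004
finger_force: 5.5
```

servo_tool(moves=[[0.05,0,0,0,1],[0.05,0,0,0,1],[0.05,0,0,0,1],[0.05,0,0,0,1],[0.05,0,0,0,1],[0.05,0,0,0,1],[0.05,0,0,0,1],[0.05,0,0,0,1],[0.05,0,0,0,1],[0.05,0,0,0,1]])

```text
time: 20.82
tool_pos: [0.6158, -0.0846, 0.1045]
ee_rot: [-3.141, 0.007, 1.532]
wrist_force: [-1.1, -12.1, 0.5]
width: 0.0004
finger_force: 6.2
```

servo_tool(moves=[[0,0,0,0,1],[0,0,0,0,1],[0,0,0,0,1],[0,0,0,0,1],[0,0,0,0,1],[0,0,0,0,1],[0,0,0,0,1],[0,0,0,0,1],[0,0,0,0,1],[0,0,0,0,1]])

```text
time: 21.65
tool_pos: [0.6158, -0.0846, 0.1045]
ee_rot: [-3.141, 0.007, 1.532]
wrist_force: [-0.3, -12.9, 0.8]
width: 0.0005
finger_force: 6.2
```

It held for 1.6 s at about 11–12 N on the axle. I'm easing back to let the stick centre.

servo_tool(moves=[[-0.2,0,0,0,1],[-0.4,0,-0.05,0,1],[-0.6,0,-0.1,0,1],[-0.8,0,-0.15,0,1],[-1.0,0,-0.2,0,1],[-1.2,0,-0.25,0,1],[-1.4,0,-0.3,0,1],[-1.6,0,-0.3,0,1],[-1.8,0,-0.3,0,1],[-2.0,0,-0.3,0,1]])

```text
time: 22.48
tool_pos: [0.6144, -0.1301, 0.1124]
ee_rot: [3.141, -0.001, 1.535]
wrist_force: [1.0, -0.4, 0.3]
width: 0.0003
finger_force: 0.0
```

servo_tool(moves=[[-0.2,0,0,0,1],[-0.5,0,0,0,1],[-1.0,0,0,0,1],[-1.6,0,0,0,1],[-2,0,0,0,1],[-2,0,0,0,1],[-2,0,0,0,1],[-2,0,0,0,1]])

```text
time: 23.15
tool_pos: [0.6125, -0.1801, 0.1122]
ee_rot: [-3.141, -0.0, 1.534]
wrist_force: [0.4, 0.5, 0.3]
width: 0.0006
finger_force: 0.0
```

```bash
python3 st.py; python3 - <<'E'
from h import *
a=cv2.imread("pics/sc2.png").astype(int);b=cv2.imread("pics/k.png")
s=cam("scene")
c=-.036;J=np.array([.618,.0445,0]);w=lambda y,z:J+[.036*y,y,z]
# dark square centre along axle line: sample brightness on top face line
for im,n in((cv2.imread("pics/h.png"),"-"),(b,"now")):
    if n=="now": print([(int(y*1000),int(im[tuple(np.round(proj(s,w(y,.065))).astype(int)[::-1])].max())) for y in np.arange(-.1,.08,.005)])
E
```

```text
23.15 [ 0.6125 -0.1801  0.1122] [0.37 0.51 0.3 ] [ -0.43 -42.56 -29.98]
23.2 [ 0.6125 -0.1798  0.1122] [-0.46  0.27 -0.33] [ -0.34 -42.56 -29.96]
[([31, 9, 12, 13, 135], [361.5, 199.6])]
0 [360.9 199.4]
0.2 [351.1 202.3]
0.3 [346.2 204.5]
0.4 [341.4 207.2]
[(-100, 103), (-95, 59), (-90, 51), (-84, 209), (-79, 248), (-74, 248), (-69, 246), (-64, 247), (-59, 241), (-54, 131), (-49, 144), (-44, 113), (-39, 120), (-34, 120), (-29, 120), (-24, 115), (-19, 119), (-14, 118), (-9, 113), (-4, 116), (0, 116), (5, 118), (10, 74), (15, 59), (20, 60), (25, 62), (30, 56), (35, 58), (40, 108), (45, 108), (50, 130), (55, 120), (60, 123), (65, 128), (70, 118), (75, 104)]
```

The stick is centred (knob at 361.5,199.6, centred prediction 360.9,199.4). The axle's dark square spans y from about 9 to 38 mm, so its middle is at about 23 mm, which is home. I'm handing the job in.

```bash
python3 -c "
from bench import robot; print(robot.close_job())"
```

```text
the job is handed in; nothing more can be done
None
```

I handed the job in at about 23 s: the axle is home in the saddles (middle about 23 mm to +y), was held at the stop for 1.6 s at an estimated 11–12 N, and the stick is back at centre; no verdict came back on hand-in.

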